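# Lock the sprung tilt plate level with its bar

## Robot

A 7-joint arm with a two-finger parallel gripper is mounted at the origin on a cart in front of the work surface, level with it; the furniture and walls round the work are solid. World frame = base frame: x ahead of the robot, y to its left, z up, the work surface at z = 0. Lengths are in m, angles in degrees, forces in N, time in s.
With the tool pointing down it reaches from about 0.425 to 0.875 m from the base axis. Payload 4.7 kg.
Tool frame: the origin (TCP) lies at the very end of the fingers, on their centre line; the grasp point (between the pads) lies 19 mm behind it; z points along the fingers, y is the line along which they close (so a half turn about z gives the same grasp; the last joint's range is limited). The gripper opens to 87 mm and grips with 3 to 60 N. Pads are 19 mm wide; open, the fingers measure 117 mm over their backs; the gripper's body (75 mm by 190 mm) begins 51 mm behind the grasp point.
Start: joints at [68.417, 18.392, -4.016, 83.108, 1.295, 78.541, -3.26], TCP at [0.248, -0.601, 0.223] pointing down, gripper open.
Joint ranges: [-163.93, 163.93], [-17.29, 119.83], [-79.2, 71.16], [3.27, 140.29], [-89.18, 269.18], [5.43, 117.66], [-154.24, 154.24]. Speed limits (degrees/s): [147.25, 147.25, 180, 180, 180, 180, 180].

## Interface

Orientations are given as [roll, pitch, yaw] about the fixed x, y, z axes, in that order (R = Rz(yaw) Ry(pitch) Rx(roll)).
In Python, from cell import get_obs, read_camera, sign_off, silhouettes gives the robot as it stands.
- The arm moves only by the tool play_rows, never from a script. Its argument "steps" is a list that holds one entry, the list of rows, each a list of 7 numbers: the shift along the tool's x, y, z in m, then the turn, a rotation vector about the tool's x, y, z in rad, then the finger opening in m, from 0 to 0.087. A call has 1 to 12 rows; each row shifts and turns the commanded pose from where the row before left it, along the tool's axes as they then stand; what a row does not reach is not made up. A row lasts 1/10 s, in which the tool goes at most 50 mm and 8.59 degrees, less where a joint would pass 70% of its speed; a pose out of reach is approached as far as the arm can. A call is refused whole if a number of a shift passes 0.05 or a number of a turn 0.15, either way. A call with a gripper value outside its range is refused whole. The fingers move at their own pace and stop on an object; "force" is the grip in N (left out, the last holds). Time passes only in rows, so rows that do not move let the fingers close. It gives the time, the measured TCP pose, the force, the opening and the grip force at its end, in the units of the state.
- get_obs(): the state, without advancing time (a new reading comes with each control period).
- read_camera(name): name is "scene" or "top" or "wrist"; returns a dict with "frame" (480x640x3 uint8, red, green, blue), "intrinsics" (3x3 intrinsics, pixels), "k1" (the pictures are not rectified: a ray, as slopes to the right and down, at radius r is drawn at 1 + k1 r^2 times it, then the intrinsics apply), "view" (4x4, takes a point from world to camera coordinates). Camera axes: x right, y up, looking along -z (the intrinsics and any distortion apply to the point x, -y, -z); pixel columns grow to the right and rows downward; lengths in m; the calibration is good to about 2 mm. A picture is of the moment at which its call begins. There is no depth.
- sign_off(): hands the job in; it is judged then, once.
Trained networks look in the newest picture that a camera, given by its name, has taken for a name from the list of things; names that differ only in an ending like _2 or _b are one class to them, and where a whole thing is asked for, a point or a joint stands for the part that bears it (a point fixed in the world has none). Each returns a list of dicts, best first, with "p" (0 to 1); they miss things now and then, are a little off and sometimes report something else, mostly with a low value. They report only what shows in the picture. A call takes as long as a camera call. They do not tell look-alikes from the thing itself.
- silhouettes(camera, name): "pixels" (480x640 bool, what is visible of it) and "extent" ([left, top, right, bottom] in pixels, round what is visible of it).
The state is a dict: "time_s": time; "qpos": joint angles; "joint_velocities": joint speeds; "effort": joint torques, N m; "tool_pos": TCP position; "tool_rot": TCP orientation; "force": force on the tool from outside, world axes, zero at the start; "wrist_torque": the same for the moment, N m; "grip_width": finger opening in m; "grasp_force": force on a finger pad.
Only numpy, scipy, OpenCV 4.12 (cv2) and the standard library are available. Lean on these libraries where they do the work, as an engineer would, in place of code of your own. Each camera call takes 0.05 s, during which the arm holds its last target. There are 200 camera calls.

## Task

Draw the steel locking bar out of the slot in the narrow bin, lay it across the front of the raised tilt plate, press the sprung plate down with it as far as it goes, slide the bar under both hooks and let it rise behind their lips, so that the bar, roughly centred, holds the plate level when you let go. Press firmly but do not ram the plate onto its stop, and leave the jar, the roll of tape and the blade unit where they are.

Things in the scene. Friction and masses are not known exactly. Their poses are not given: they have to be found in the camera images.
- bar_center (a point): Centre of the locking bar: straight steel bar with black ends, 20 mm wide (its x), 24 mm tall (its z), 200 mm long (its y), about 0.25 kg. At the start it slopes 25 degrees: its -y end sticks 95 mm out of the bin's slot, upward; the other 105 mm is inside, against a stop. Grip it across the 20 mm width.
- bar_bin: Fixed narrow closed grey bin, 70 (x) by 126 (y) by 110 mm high; its lid does not open. Origin: centre of its footing on the table, z up. The slot is in the wall facing its -y. A guide inside holds the bar with 3 mm play each side, so the bar comes out only along its own slope, (0, -cos 25 deg, +sin 25 deg) in the bin's frame, about 110 mm of travel.
- slot (a point): Middle of the bin's slot on the wall's outer face, at (0, -55, 74) mm in the bin's frame. The slot is 28 mm wide; its sill, on which the bar's underside lies, is 60 mm and its top edge 92.5 mm above the table.
- stand: Fixed tilt stand, base 190 (x) by 230 (y) by 10 mm. Origin: centre of the base's underside on the table; z up, -x is its front (towards the robot), the plate's hinge is at the far side. Two dark steel hooks on posts stand beside the plate, at y = 81 to 93 and -93 to -81 mm, 96 mm high, open to the front.
- seat (a point): Where the bar's centre belongs when locked: (-32, 0, 72) mm in the stand's frame, bar along the stand's y, 3 mm play fore and aft. Above it both hooks overhang, underside 84 mm high, from the post faces (x = -19 mm, the back stop) forward to x = -51 mm; at the front end (x = -51 to -45 mm) a rounded lip hangs down to 81 mm.
- tilt_plate (a joint): Tilt of the stand's aluminium plate, rad: 0 = level, +0.35 = front raised by its spring (the start), -0.06 = on its stop, just past level. Hinge axis along the stand's y at x = +75 mm, 55 mm high. The plate is 142 mm wide; its top is 60 mm high when level. Pressing the front takes about 4 N at first, 10 N near the stop; a bar on the plate passes under the lips only close to the stop.
- plate_front (a point): Middle of the front top edge of the tilt plate, 165 mm from the hinge axis: in the stand frame x = -90 mm when level, about -78 mm and 116 mm high when raised.
- sample_jar: Bystander: screw-cap sample jar, 62 mm across, 107 mm tall; origin at the centre of its underside.
- tape_roll: Bystander: flat roll of brown tape, 98 mm across, 25 mm tall; origin at the centre of its underside.
- blade: Bystander: black blade unit, 62 mm across, 51 mm tall; origin at the centre of its underside.
There are look-alikes about, which are no part of the job. What is shaped like the bar_bin but yellow is not meant.

How it is judged (in metres and radians):
On the way, in this order (a step that is already met when the one before it is completed fails the run):
1. the bar is clear of the bin: its centre more than 110 mm from its place in the bin, outside the slot (distance of bar_center from where it was at the start of the episode above 0.11 m and y of bar_center in the frame of bar_bin below -0.1 m), for 0.1 s.
2. the plate is pressed past level with the bar lying across it (value of joint tilt_plate below -0.02 rad and distance between bar_center and plate_front below 0.09 m), for 0.1 s.
At the end, for the whole second after the job is handed in: The plate is level within 0.025 rad and still, held by the bar, which lies along the stand's y (within 0.08 rad) in the seat under both hooks, behind their lips: its centre at x = -39 to -25 mm, within 15 mm of the middle in y, and 67 to 77 mm high in the stand's frame (value of joint tilt_plate between -0.025 and 0.025 rad and x of bar_center in the frame of stand between -0.039 and -0.025 m and y of bar_center in the frame of stand between -0.015 and 0.015 m and z of bar_center in the frame of stand between 0.067 and 0.077 m and angle between the y axis of bar_center and the y axis of stand, either way round below 0.08 rad and velocity of joint tilt_plate between -0.05 and 0.05 rad/s); the robot touches nothing.
It fails at once if the plate is rammed onto its stop (over 90 N on the stand while the plate is down near the stop) (value of joint tilt_plate below -0.04 rad and contact force between stand and anything else above 90 N).
It fails at once if the jar is moved more than 30 mm (distance of sample_jar from where it was at the start of the episode above 0.03 m).
It fails at once if the tape is moved more than 30 mm (distance of tape_roll from where it was at the start of the episode above 0.03 m).
It fails at once if the blade unit is moved more than 30 mm (distance of blade from where it was at the start of the episode above 0.03 m).
It also fails if it takes over 51 s, if anything falls off the work surface, if the arm or the gripper's body presses on something with over 40 N, if the wrist force passes 120 N, or if a joint passes its speed limit or range.

## Working session

There is one attempt and no reset: what is moved stays moved. The work goes in short steps, Python scripts to look and compute and a tool call to move; the robot and the scene stay as the last step left them, time stands still between calls to the robot, and variables do not carry over. Pictures are saved under pics/ and viewed, at most 10 in all, crops included, and the job is handed in when it is done.

Besides the shell and the picture viewer there is one more tool, called after "Emit:" by a JSON object that holds its "op" and its "data". play_rows: Moves the arm, as the interface text tells. Its arguments: {"type":"object","properties":{"steps":{"type":"array","items":{"type":"array","items":{"type":"array","items":{"type":"number"}}}},"force":{"type":"number"}},"required":["steps"]}

```bash
ls; mkdir -p pics; cat > h.py <<'E'
import numpy as np, cv2
from cell import *
def snap(n,f=None):
    c=read_camera(n)
    if f: cv2.imwrite('pics/'+f,cv2.cvtColor(c['frame'],cv2.COLOR_RGB2BGR))
    return c
def proj(c,P):
    P=np.atleast_2d(P); V=np.array(c['view']); q=P@V[:3,:3].T+V[:3,3]
    s=np.c_[q[:,0]/-q[:,2],-q[:,1]/-q[:,2]]; r2=(s**2).sum(1,keepdims=True)
    s=s*(1+c['k1']*r2); K=np.array(c['intrinsics'])
    return np.c_[s[:,0]*K[0,0]+K[0,2],s[:,1]*K[1,1]+K[1,2]]
def ray(c,uv):
    K=np.array(c['intrinsics']);d=np.array([(uv[0]-K[0,2])/K[0,0],(uv[1]-K[1,2])/K[1,1]]);s=d.copy()
    for _ in range(20): s=d/(1+c['k1']*(s@s))
    V=np.array(c['view']);R=V[:3,:3]
    return -R.T@V[:3,3], R.T@np.array([s[0],-s[1],-1.])
def atz(c,uv,z):
    o,d=ray(c,uv); return o+d*(z-o[2])/d[2]
def tri(*l):
    A=np.zeros((3,3));b=np.zeros(3)
    for c,uv in l:
        o,d=ray(c,uv);d=d/np.linalg.norm(d);M=np.eye(3)-np.outer(d,d);A+=M;b+=M@o
    return np.linalg.solve(A,b)
E
python3 - <<'E'
from h import *
np.set_printoptions(precision=3,suppress=True)
o=get_obs();print(o['tool_pos'],o['tool_rot'],o['time_s'],o['grip_width'])
for n in('scene','top'):
    c=snap(n,n+'0.png');V=np.array(c['view']);print(n,-V[:3,:3].T@V[:3,3],-V[2,:3],c['intrinsics'][0][0],c['k1'])
    for k in('bar_center','bar_bin','stand','tilt_plate','sample_jar','tape_roll','blade'):
        print(k,[(round(d['p'],2),d['extent']) for d in silhouettes(n,k)])
E
```

```text
pics
[ 0.247 -0.601  0.221] [-179.891    0.007   22.391] 0.0 0.0868358247545897
scene [-0.104  0.881  0.68 ] [ 0.542 -0.676 -0.499] 553.6866285300667 0.025120424759772844
bar_center [(0.83, [244.2, 256.2, 265.7, 287.1])]
bar_bin [(0.68, [306.4, 262.8, 367.1, 351.4]), (0.56, [180.3, 281.4, 258.4, 373.6]), (0.22, [382.0, 182.1, 406.1, 207.0])]
stand [(0.9, [302.4, 205.1, 418.8, 295.6])]
tilt_plate [(0.76, [323.5, 207.6, 408.8, 243.2])]
sample_jar [(0.78, [207.9, 234.5, 241.0, 288.3])]
tape_roll [(0.63, [168.3, 295.4, 199.6, 334.7])]
blade [(0.74, [385.9, 184.5, 403.3, 206.2])]
top [0.409 0.035 1.209] [ 0.133 -0.005 -0.991] 525.2749400533215 -0.035779549102974484
bar_center [(0.61, [184.5, 229.9, 224.2, 253.6])]
bar_bin [(0.77, [119.6, 231.4, 194.8, 277.6]), (0.63, [200.8, 288.3, 266.7, 339.1])]
stand [(0.78, [293.6, 216.7, 400.5, 306.8])]
tilt_plate [(0.7, [311.7, 225.5, 389.9, 301.4])]
sample_jar [(0.82, [209.4, 167.9, 245.7, 202.9])]
tape_roll [(0.98, [151.4, 184.3, 198.3, 225.2])]
blade [(0.63, [463.3, 206.0, 493.0, 235.1])]
```

View pics/scene0.png

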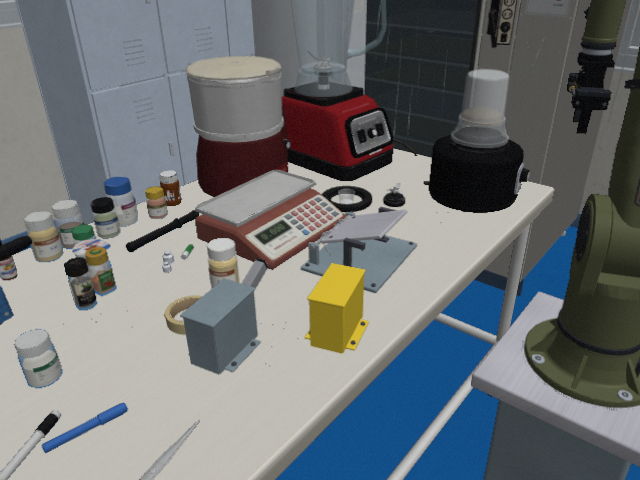

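View pics/top0.png

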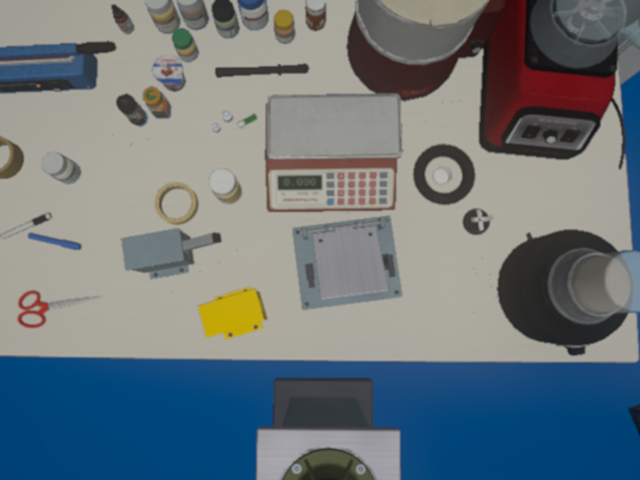

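The scene view shows the grey bin at about (220,325) with the bar at (255,272), and the stand at (360,245). In the top view the bin is at (157,252), the bar end at (218,238) and the stand at (348,262). The yellow bin is a decoy. Next I'll zoom in to get corners.

```bash
python3 - <<'E'
import cv2,numpy as np
t=cv2.imread('pics/top0.png');s=cv2.imread('pics/scene0.png')
def cr(i,x,y,k,w=400,h=300):
    c=i[y:y+h//k,x:x+w//k];return cv2.resize(c,(w,h),interpolation=cv2.INTER_CUBIC)
a=np.vstack([np.hstack([cr(t,120,205,4),cr(t,285,210,3,400,300)[:300,:400]]) if 0 else np.hstack([cv2.resize(t[210:285,125:225],(400,300),interpolation=2),cv2.resize(t[210:315,280:420],(400,300),interpolation=2)]),
 np.hstack([cv2.resize(s[255:375,160:320],(400,300),interpolation=2),cv2.resize(s[200:305,290:430],(400,300),interpolation=2)])])
cv2.imwrite('pics/crop1.png',a)
E
```

```text
(no output)
```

View pics/crop1.png

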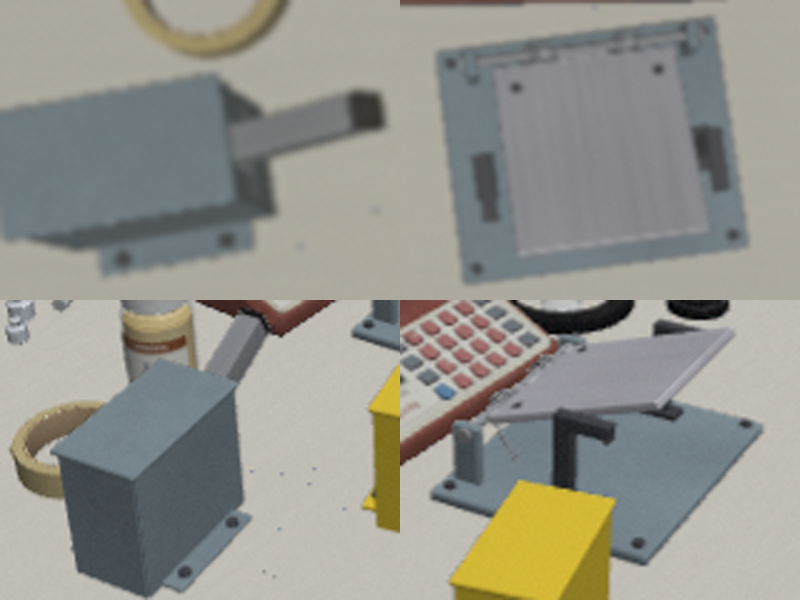

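```bash
cat > fit.py <<'E'
from h import *
from scipy.optimize import least_squares
np.set_printoptions(precision=4,suppress=True)
T=snap('top');S=snap('scene')
def pose(p,L): c,s=np.cos(p[2]),np.sin(p[2]);L=np.array(L,float);return np.c_[p[0]+c*L[:,0]-s*L[:,1],p[1]+s*L[:,0]+c*L[:,1],L[:,2]]
# stand
tl=[(292.95,228.2),(389.9,215.95),(401.8,295.05),(303.45,309.05)]; X,Y=.095,.115
LT=[(X,Y,.01),(X,-Y,.01),(-X,-Y,.01),(-X,Y,.01)]
sl=[(417.05,244.8),(374,291.7),(301.2,267.2)];LS=[(-X,-Y,.01),(-X,Y,.01),(X,Y,.01)]
f=lambda p:np.r_[(proj(T,pose(p,LT))-tl).ravel(),(proj(S,pose(p,LS))-sl).ravel()]
r=least_squares(f,[.5,0,.1]);print('stand',r.x,np.degrees(r.x[2]));print(r.fun.reshape(-1,2))
for i,j in((1,0),(2,0),):pass
print('tri',tri((T,tl[2]),(S,sl[0])),tri((T,tl[3]),(S,sl[1])))
# bin
bt=[(178.75,228.75),(184.25,262),(126.25,270)];bs=[(221.2,279.8),(255.2,287.8),(214.8,327),(184,317.8)]
def g(p):
    a,b,x,h=p[3:];LT=[(x,a,h),(-x,a,h),(-x,b,h)];LS=[(x,a,h),(-x,a,h),(-x,b,h),(x,b,h)]
    return np.r_[(proj(T,pose(p,LT))-bt).ravel(),(proj(S,pose(p,LS))-bs).ravel(),(p[3]+.059)*1e4]
r=least_squares(g,[.45,.35,.1,-.059,.059,.035,.11],x_scale=.01);print('bin',r.x,np.degrees(r.x[2]));print(r.fun[:-1].reshape(-1,2))
for n,c in(('top',T),('scene',S)):
  for k in('sample_jar','tape_roll','blade'):
    e=silhouettes(n,k)[0]['extent'];print(n,k,atz(c,[(e[0]+e[2])/2,(e[1]+e[3])/2],.05))
# bar end: black tip
print('barend tri', tri((T,(125+350/4,210+93/4)),(S,(160+238/2.5,255+14/2.5))))
E
python3 fit.py
```

```text
stand [ 0.5235 -0.0372  0.1376] 7.881782144919777
[[-1.2127 -0.6253]
 [ 0.1985 -0.6741]
 [ 0.3487  1.7601]
 [-1.605   0.7281]
 [ 0.2829 -2.226 ]
 [ 1.5164 -1.7852]
 [-1.549  -1.2077]]
tri [ 0.448  -0.1654  0.0022] [0.4168 0.0612 0.0025]
bin [ 0.535   0.377   0.2223 -0.059   0.0629  0.0338  0.1062] 12.73627460052685
[[-0.5648  0.0946]
 [-0.4444 -2.1802]
 [ 0.8613  1.8496]
 [ 2.4282  0.2239]
 [-0.5413  0.9456]
 [ 0.4348  0.1854]
 [-1.9259 -1.2577]]
top sample_jar [0.6898 0.234  0.05  ]
top tape_roll [0.6503 0.3505 0.05  ]
top blade [ 0.6146 -0.3318  0.05  ]
scene sample_jar [0.7041 0.221  0.05  ]
scene tape_roll [0.6189 0.3978 0.05  ]
scene blade [ 0.5891 -0.2867  0.05  ]
barend tri [0.5713 0.2519 0.1155]
```

```bash
cat > plan.py <<'E'
from h import *
from scipy.spatial.transform import Rotation as Ro
import json
def plan(wps,g,p=None,R=None):
    """wps: list of (pos, rot[rpy deg] , nrows); prints per-row tool-frame increments from the present pose"""
    o=get_obs(); p=np.array(o['tool_pos'] if p is None else p); R=Ro.from_euler('xyz',o['tool_rot'] if R is None else R,degrees=True); out=[]
    for q,e,n in wps:
        E=Ro.from_euler('xyz',e,degrees=True); q=np.array(q)
        for k in range(n):
            w=np.round((R.inv()*E).as_rotvec()/(n-k),3); d=np.round(R.inv().apply(q-p)/(n-k),3)
            p=p+R.apply(d);R=R*Ro.from_rotvec(w); out.append([*map(float,d),*map(float,w),g])
    print(len(out));
    for i in range(0,len(out),12): print(json.dumps(out[i:i+12]).replace(' ','').replace('-0.0,','0,').replace('0.0,','0,') )
    print(p,R.as_euler('xyz',degrees=True))
E
python3 - <<'E'
from plan import *
o=get_obs()
plan([([.25,-.33,.28],[180,0,22.4],6),([.45,0,.30],[180,0,60],8),([.56,.26,.28],[180,0,102.7],9)],.087)
E
```

```text
23
[[0.018,-0.042,-0.01,0,0,0,0.087],[0.017,-0.042,-0.009,0,0,0,0.087],[0.018,-0.041,-0.01,0,0,0,0.087],[0.017,-0.042,-0.009,0,0,0,0.087],[0.018,-0.041,-0.01,0,0,0,0.087],[0.017,-0.042,-0.009,0,0,0,0.087],[0.039,-0.029,-0.003,0,0,-0.082,0.087],[0.041,-0.025,-0.002,0,0,-0.082,0.087],[0.043,-0.022,-0.003,0,0,-0.082,0.087],[0.045,-0.018,-0.002,0,0,-0.082,0.087],[0.046,-0.015,-0.003,0,0,-0.082,0.087],[0.047,-0.011,-0.002,0,0,-0.082,0.087]]
[[0.048,-0.006,-0.003,0,0,-0.082,0.087],[0.048,-0.003,-0.002,0,0,-0.082,0.087],[0.031,-0.004,0.002,0,0,-0.083,0.087],[0.031,-0.001,0.002,0,0,-0.083,0.087],[0.031,0.001,0.002,0,0,-0.083,0.087],[0.031,0.004,0.002,0,0,-0.083,0.087],[0.031,0.007,0.002,0,0,-0.083,0.087],[0.03,0.009,0.002,0,0,-0.083,0.087],[0.029,0.011,0.002,0,0,-0.083,0.087],[0.028,0.014,0.003,0,0,-0.082,0.087],[0.028,0.016,0.002,0,0,-0.083,0.087]]
[0.55979904 0.26041028 0.28047779] [-1.79997755e+02  5.42413423e-03  1.02721248e+02]
```

Emit:
{"op": "play_rows", "data": {"steps": [[[0.018, -0.042, -0.01, 0, 0, 0, 0.087], [0.017, -0.042, -0.009, 0, 0, 0, 0.087], [0.018, -0.041, -0.01, 0, 0, 0, 0.087], [0.017, -0.042, -0.009, 0, 0, 0, 0.087], [0.018, -0.041, -0.01, 0, 0, 0, 0.087], [0.017, -0.042, -0.009, 0, 0, 0, 0.087], [0.039, -0.029, -0.003, 0, 0, -0.082, 0.087], [0.041, -0.025, -0.002, 0, 0, -0.082, 0.087], [0.043, -0.022, -0.003, 0, 0, -0.082, 0.087], [0.045, -0.018, -0.002, 0, 0, -0.082, 0.087], [0.046, -0.015, -0.003, 0, 0, -0.082, 0.087], [0.047, -0.011, -0.002, 0, 0, -0.082, 0.087]]]}}

```text
time_s: 2.4
tool_pos: [0.4003, -0.0798, 0.2951]
tool_rot: [179.9, 0.0, 50.8]
force: [0.1, -0.6, -0.3]
grip_width: 0.0867
grasp_force: 0.0
```

Emit:
{"op": "play_rows", "data": {"steps": [[[0.048, -0.006, -0.003, 0, 0, -0.082, 0.087], [0.048, -0.003, -0.002, 0, 0, -0.082, 0.087], [0.031, -0.004, 0.002, 0, 0, -0.083, 0.087], [0.031, -0.001, 0.002, 0, 0, -0.083, 0.087], [0.031, 0.001, 0.002, 0, 0, -0.083, 0.087], [0.031, 0.004, 0.002, 0, 0, -0.083, 0.087], [0.031, 0.007, 0.002, 0, 0, -0.083, 0.087], [0.03, 0.009, 0.002, 0, 0, -0.083, 0.087], [0.029, 0.011, 0.002, 0, 0, -0.083, 0.087], [0.028, 0.014, 0.003, 0, 0, -0.082, 0.087], [0.028, 0.016, 0.002, 0, 0, -0.083, 0.087]]]}}

```text
time_s: 3.5
tool_pos: [0.5606, 0.2611, 0.2802]
tool_rot: [-180.0, 0.0, 102.8]
force: [0.5, -0.5, 0.1]
grip_width: 0.0869
grasp_force: 0.0
```

```bash
python3 - <<'E'
from h import *
np.set_printoptions(precision=4,suppress=True)
import pickle
o=get_obs();print(o['tool_pos'],o['tool_rot'],o['time_s'],o['force'],o['qpos'])
c=snap('wrist','w1.png');V=np.array(c['view']);print(-V[:3,:3].T@V[:3,3],-V[2,:3]);pickle.dump(c,open('w1.pkl','wb'))
# overlay predicted bar ends
E
```

```text
[0.5606 0.2611 0.2802] [-179.9971    0.0229  102.8481] 3.5 [ 0.5367 -0.5418  0.0605] [ 14.7345  21.3347 -55.2974  81.3444  17.4602  86.3099 -26.9523]
[0.5451 0.3323 0.4417] [ 0.0601 -0.2597 -0.9638]
```

View pics/w1.png

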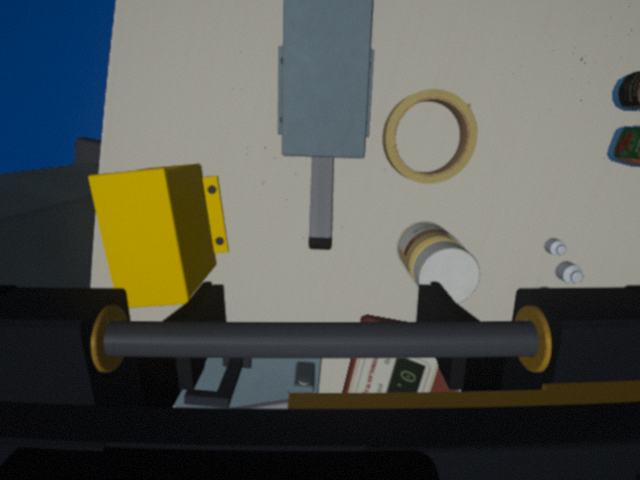

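The wrist view shows the bar running straight up the picture, sides at columns 311–333, with its end's top edge at row 237. The lid front edge runs (283,156) to (364,156). The jar is at (440,260) and the tape at (430,135), both clear.

```bash
python3 - <<'E'
from h import *
import pickle
np.set_printoptions(precision=4,suppress=True)
c=pickle.load(open('w1.pkl','rb'))
f=c['frame'];g=cv2.cvtColor(f,cv2.COLOR_RGB2GRAY).astype(int)
for r in(170,200,228):
    d=np.diff(g[r,295:350]);print(r,295+np.where(abs(d)>8)[0],d[abs(d)>8])
L,Rr=atz(c,(310,237),.125),atz(c,(332,237),.125);print('end',L,Rr,np.linalg.norm(L-Rr),(L+Rr)/2)
a,b=atz(c,(283,156),.11),atz(c,(364,156),.11);print('lid',a,b,np.linalg.norm(a-b),np.degrees(np.arctan2(*(b-a)[1::-1])),(a+b)/2)
# prediction of the present model
def bw(P,x=.535,y=.377,t=.2223):
    P=np.atleast_2d(P);return np.c_[x+np.cos(t)*P[:,0]-np.sin(t)*P[:,1],y+np.sin(t)*P[:,0]+np.cos(t)*P[:,1],P[:,2]]
Pm=bw([[0,-.136,.125],[0,-.055,.074+.0132]]);print(Pm,proj(c,Pm))
m=silhouettes('wrist','bar_center');
for k in m: print(k['p'],k['extent'])
# two-view check of height: bar end top edge middle, wrist+scene+top
T=snap('top')
print(tri((c,(321,237)),(T,(125+352/4,210+110/4))))
E
```

```text
170 [310 311 332 333 334] [-25 -15   9  32  22]
200 [308 309 310 330 331 332 333] [ -9 -22 -18 -11   9  32  24]
228 [308 309 331 332 333] [-23 -14  25  27  13]
end [0.5545 0.2514 0.125 ] [0.5725 0.2555 0.125 ] 0.0184353885063277 [0.5635 0.2535 0.125 ]
lid [0.518  0.3106 0.11  ] [0.5838 0.3257 0.11  ] 0.06748609650014088 12.865068488711836 [0.5509 0.3181 0.11  ]
[[0.565  0.2443 0.125 ]
 [0.5471 0.3234 0.0872]] [[320.2651 247.6088]
 [320.4433 147.9389]]
0.83 [308.9, 156.1, 333.2, 253.0]
[0.5633 0.2506 0.1126]
```

```bash
python3 - <<'E'
from plan import *
t=np.radians(12.8)
def bw(x,y,z,o=(.5355,.378)): return [o[0]+np.cos(t)*x-np.sin(t)*y,o[1]+np.sin(t)*x+np.cos(t)*y,z]
a=np.array([0,.4226,.9063]);G=np.array([0,-.0964,.0840])
r=[180,25,102.8]
plan([(bw(*(G+.10*a)),r,5),(bw(*(G+.02*a)),r,4),(bw(*G),r,2)],.087)
E
```

```text
11
[[0.013,0.001,0.021,0,-0.088,0,0.087],[0.014,0,0.02,0,-0.088,0.001,0.087],[0.016,0.001,0.018,0,-0.087,0,0.087],[0.018,0,0.017,-0.001,-0.088,0.001,0.087],[0.019,0.001,0.016,0,-0.087,0,0.087],[0,0,0.02,0,0,0,0.087],[0,0,0.02,0,0,0,0.087],[0,0,0.02,0,0,0,0.087],[0,0,0.02,0,0,0,0.087],[0,0,0.01,0,0,0,0.087],[0,0,0.01,0,0,0,0.087]]
[0.55710482 0.28380186 0.08388735] [-179.97188911   24.97759915  102.82833785]
```

Emit:
{"op": "play_rows", "data": {"steps": [[[0.013, 0.001, 0.021, 0, -0.088, 0, 0.087], [0.014, 0, 0.02, 0, -0.088, 0, 0.087], [0.016, 0.001, 0.018, 0, -0.087, 0, 0.087], [0.018, 0, 0.017, 0, -0.088, 0, 0.087], [0.019, 0.001, 0.016, 0, -0.087, 0, 0.087], [0, 0, 0.02, 0, 0, 0, 0.087], [0, 0, 0.02, 0, 0, 0, 0.087], [0, 0, 0.02, 0, 0, 0, 0.087], [0, 0, 0.02, 0, 0, 0, 0.087], [0, 0, 0.01, 0, 0, 0, 0.087], [0, 0, 0.01, 0, 0, 0, 0.087], [0, 0, 0, 0, 0, 0, 0.087]]]}}

```text
time_s: 4.85
tool_pos: [0.5583, 0.2796, 0.0841]
tool_rot: [-179.9, 25.2, 102.6]
force: [-0.1, 0.8, -0.0]
grip_width: 0.0869
grasp_force: 0.0
```

Emit:
{"op": "play_rows", "data": {"steps": [[[0, 0, 0, 0, 0, 0, 0.035], [0, 0, 0, 0, 0, 0, 0.035], [0, 0, 0, 0, 0, 0, 0.035], [0, 0, 0, 0, 0, 0, 0.015], [0, 0, 0, 0, 0, 0, 0.015], [0, 0, 0, 0, 0, 0, 0.015], [0, 0, 0, 0, 0, 0, 0.015], [0, 0, 0, 0, 0, 0, 0.015]]], "force": 15}}

```text
time_s: 5.65
tool_pos: [0.5582, 0.2812, 0.0846]
tool_rot: [-180.0, 25.1, 102.7]
force: [0.7, 0.2, 0.0]
grip_width: 0.0309
grasp_force: 0.0
```

```bash
python3 - <<'E'
from h import *
np.set_printoptions(precision=4,suppress=True)
o=get_obs();print(o['tool_pos'],o['tool_rot'],o['time_s'],o['force'],o['wrist_torque'],o['grip_width'],o['grasp_force'])
c=snap('wrist','w2.png')
E
```

```text
[0.5582 0.2812 0.0846] [-179.9962   25.1017  102.7192] 5.65 [0.6709 0.1838 0.0247] [ 0.4631  0.0394 -0.0094] 0.03091407875778879 0.0
```

View pics/w2.png

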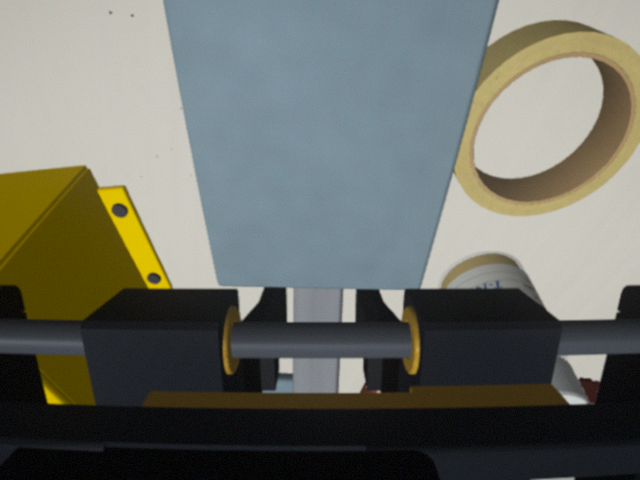

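The bar (columns 293–342) sits between the fingers, which are still closing. I'll close fully, then pull a little along the slope.

Emit:
{"op": "play_rows", "data": {"steps": [[[0, 0, 0, 0, 0, 0, 0.01], [0, 0, 0, 0, 0, 0, 0.01], [0, 0, 0, 0, 0, 0, 0.01], [0, 0, 0, 0, 0, 0, 0.01], [0, 0, 0, 0, 0, 0, 0.01], [0, 0, 0, 0, 0, 0, 0.01]]], "force": 50}}

```text
time_s: 6.3
tool_pos: [0.5583, 0.2811, 0.0846]
tool_rot: [180.0, 25.1, 102.7]
force: [0.5, -0.4, 1.0]
grip_width: 0.0198
grasp_force: 49.8
```

Emit:
{"op": "play_rows", "data": {"steps": [[[-0.005, 0, 0, 0, 0, 0, 0.01], [-0.01, 0, 0, 0, 0, 0, 0.01], [-0.01, 0, 0, 0, 0, 0, 0.01], [0, 0, 0, 0, 0, 0, 0.01]]]}}

```text
time_s: 6.7
tool_pos: [0.5643, 0.2569, 0.0963]
tool_rot: [179.9, 25.2, 102.5]
force: [-0.3, -0.8, -0.7]
grip_width: 0.0196
grasp_force: 49.8
```

Emit:
{"op": "play_rows", "data": {"steps": [[[-0.013, 0, 0, 0, 0, 0, 0.01], [-0.013, 0, 0, 0, 0, 0, 0.01], [-0.013, 0, 0, 0, 0, 0, 0.01], [-0.013, 0, 0, 0, 0, 0, 0.01], [-0.013, 0, 0, 0, 0, 0, 0.01], [-0.013, 0, 0, 0, 0, 0, 0.01], [-0.013, 0, 0, 0, 0, 0, 0.01], [-0.013, 0, 0, 0, 0, 0, 0.01], [-0.011, 0, 0, 0, 0, 0, 0.01], [0, 0, 0, 0, 0, 0, 0.01], [0, 0, 0, 0, 0, 0, 0.01]]]}}

```text
time_s: 7.8
tool_pos: [0.5861, 0.1576, 0.144]
tool_rot: [180.0, 25.1, 102.7]
force: [-0.1, -0.3, -2.5]
grip_width: 0.0192
grasp_force: 49.8
```

```bash
python3 - <<'E'
from h import *
o=get_obs();print(o['tool_pos'],o['tool_rot'],o['time_s'],o['force'],o['wrist_torque'],o['grip_width'],o['qpos'])
T=snap('top','t2.png');S=snap('scene','s2.png')
a=np.hstack([cv2.resize(cv2.imread('pics/t2.png')[170:320,110:420],(400,194),interpolation=2)]);b=cv2.resize(cv2.imread('pics/s2.png')[180:330,160:360],(400,300),interpolation=2)
cv2.imwrite('pics/c2.png',np.vstack([cv2.resize(a,(620,300)),cv2.resize(b[:,:],(620,300+0))]) )
E
```

```text
[0.58606114 0.15756789 0.14399899] [179.99242278  25.07256934 102.6997511 ] 7.8 [-0.07034372 -0.31565787 -2.48145114] [ 0.67133495  0.02991068 -0.02644872] 0.01919280507349128 [  3.42449805  27.41621588 -45.48148741  92.25575212  41.37639742
  83.97525245 -38.53675669]
```

View pics/c2.png

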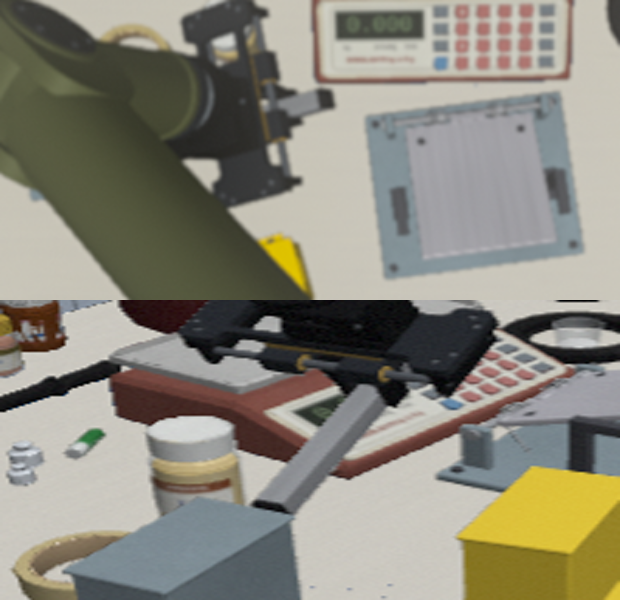

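The bar is fully out, with a weight of about 2.5 N on the wrist. Its lower end is at about (247,282) in the scene view. I'll carry it level to a hover beside the stand and look with the wrist camera.

```bash
python3 - <<'E'
from plan import *
plan([([.57,.11,.25],[180,12,100],4),([.469,-.156,.25],[180,0,97.9],8)],.01)
E
```

```text
12
[[-0.021,-0.007,-0.019,0.004,0.057,0.012,0.01],[-0.02,-0.006,-0.021,0.004,0.057,0.011,0.01],[-0.019,-0.006,-0.022,0.004,0.057,0.012,0.01],[-0.018,-0.006,-0.022,0.003,0.057,0.011,0.01],[-0.03,-0.018,0.006,0,0.026,0.005,0.01],[-0.03,-0.018,0.006,0.001,0.026,0.005,0.01],[-0.03,-0.018,0.005,0,0.026,0.004,0.01],[-0.031,-0.018,0.004,0.001,0.026,0.005,0.01],[-0.031,-0.018,0.003,0,0.026,0.004,0.01],[-0.031,-0.017,0.002,0.001,0.026,0.005,0.01],[-0.031,-0.017,0.002,0,0.027,0.004,0.01],[-0.03,-0.018,0,0.001,0.026,0.005,0.01]]
[ 0.46880217 -0.15553401  0.25041305] [-1.79993805e+02  1.49010023e-02  9.78928750e+01]
```

Emit:
{"op": "play_rows", "data": {"steps": [[[-0.021, -0.007, -0.019, 0.004, 0.057, 0.012, 0.01], [-0.02, -0.006, -0.021, 0.004, 0.057, 0.011, 0.01], [-0.019, -0.006, -0.022, 0.004, 0.057, 0.012, 0.01], [-0.018, -0.006, -0.022, 0.003, 0.057, 0.011, 0.01], [-0.03, -0.018, 0.006, 0, 0.026, 0.005, 0.01], [-0.03, -0.018, 0.006, 0.001, 0.026, 0.005, 0.01], [-0.03, -0.018, 0.005, 0, 0.026, 0.004, 0.01], [-0.031, -0.018, 0.004, 0.001, 0.026, 0.005, 0.01], [-0.031, -0.018, 0.003, 0, 0.026, 0.004, 0.01], [-0.031, -0.017, 0.002, 0.001, 0.026, 0.005, 0.01], [-0.031, -0.017, 0.002, 0, 0.027, 0.004, 0.01], [-0.03, -0.018, 0, 0.001, 0.026, 0.005, 0.01]]]}}

```text
time_s: 9.1
tool_pos: [0.468, -0.1568, 0.2507]
tool_rot: [180.0, 0.0, 97.9]
force: [0.6, -0.2, -2.5]
grip_width: 0.0195
grasp_force: 49.8
```

```bash
python3 - <<'E'
from h import *
import pickle
o=get_obs();print(o['tool_pos'],o['tool_rot'],o['time_s'],o['force'],o['wrist_torque'],o['grip_width'],o['qpos'])
c=snap('wrist','w3.png');pickle.dump((o,c),open('w3.pkl','wb'))
V=np.array(c['view']);print(-V[:3,:3].T@V[:3,3])
E
```

```text
[ 0.46804338 -0.15676519  0.25072968] [1.79998291e+02 4.07388414e-02 9.79197946e+01] 9.1 [ 0.58315827 -0.17844109 -2.46469682] [-0.14282226 -0.16902151 -0.0420545 ] 0.01951470417517839 [ 51.12564187  -0.25686876 -35.27482606 101.20968239  -0.11384581
  78.98205942  23.79259945]
[ 0.45870306 -0.08437828  0.41213186]
```

View pics/w3.png

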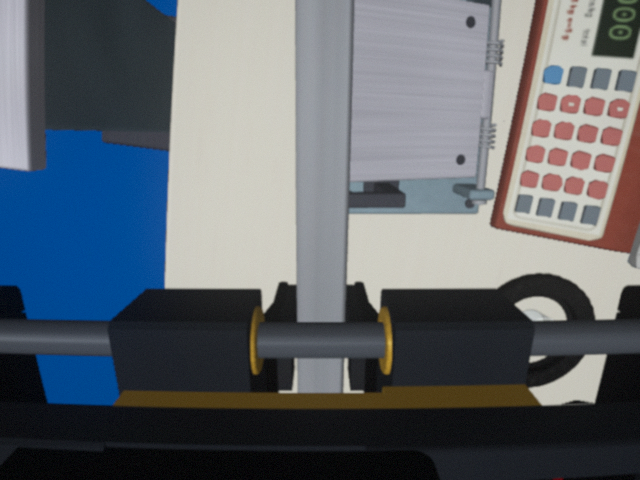

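The view shows the bar up the middle (columns 297–347), hiding the front of the stand. The back -y base corner is at (476,212). I'll shift 130 mm toward stand +x to see the front edge and hooks on the left.

Emit:
{"op": "play_rows", "data": {"steps": [[[-0.01, 0.032, -0.01, 0, 0, 0, 0.01], [-0.01, 0.033, -0.01, 0, 0, 0, 0.01], [-0.01, 0.033, -0.01, 0, 0, 0, 0.01], [-0.01, 0.032, 0, 0, 0, 0, 0.01], [0, 0, 0, 0, 0, 0, 0.01]]]}}

```text
time_s: 9.65
tool_pos: [0.6061, -0.1773, 0.2786]
tool_rot: [180.0, -0.1, 98.0]
force: [-0.3, -0.3, -2.1]
grip_width: 0.0195
grasp_force: 49.8
```

```bash
python3 - <<'E'
from h import *
import pickle
o=get_obs();print(o['tool_pos'],o['tool_rot'],o['time_s'])
c=snap('wrist','w4.png');pickle.dump((o,c),open('w4.pkl','wb'))
cv2.imwrite('pics/w4z.png',cv2.resize(cv2.imread('pics/w4.png')[0:290,60:446],(800,601))[:600])
E
```

```text
[ 0.60613985 -0.17733789  0.27859533] [ 1.79967314e+02 -1.24711176e-01  9.79503640e+01] 9.65
```

View pics/w4z.png

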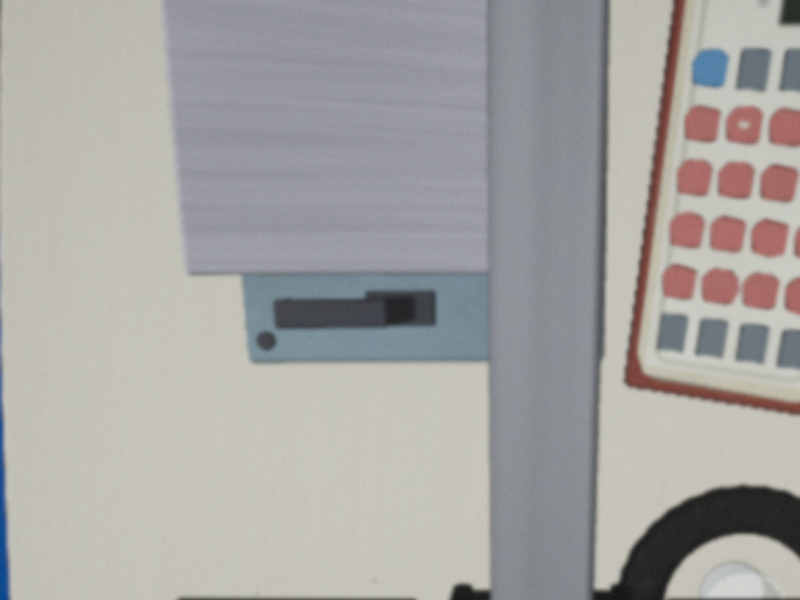

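The zoomed view shows the base's front -y corner at crop (252,361), the hook's front end at crop (275,299–328), and the plate's front corner at crop (189,273).

```bash
python3 - <<'E'
from h import *
import pickle
np.set_printoptions(precision=4,suppress=True)
o,c=pickle.load(open('w4.pkl','rb'));o3,c3=pickle.load(open('w3.pkl','rb'))
t=np.radians(7.88)
def st(P): d=P[:2]-[.5235,-.0372];return np.array([np.cos(t)*d[0]+np.sin(t)*d[1],-np.sin(t)*d[0]+np.cos(t)*d[1]])*1000
k=2.0725
A={}
for n,u,v,z,e in [('baseFR',252,361,.01,'-95,-115'),('base-y edge',488,361,.01,'?,-115'),('basefront',243,276,.01,'-95,?'),('hook lo',275,328,.096,'-51,-93'),('hook hi',275,299,.096,'-51,-81'),('hook rear',387,327,.096,'?,-93'),('plate corner',189,273,.116,'-78,-71'),('plate front',165,2,.116,'-78,?')]:
    print(n,st(atz(c,(u/k+60,v/k),z)),e)
print('w3 back corner',st(atz(c3,(476,212.5),.01)),'95,-115', st(atz(c3,(352,213),.01)))
# height checks from two views: back... base -y edge line, plate corner with top cam
T=snap('top')
# bar in wrist view: top of the bar in tool frame
for cc,oo in((c,o),(c3,o3)):
    g=cv2.cvtColor(cc['frame'],cv2.COLOR_RGB2GRAY).astype(int)
    for r in(40,150,250):
        d=np.diff(cv2.GaussianBlur(cc['frame'],(3,3),0)[r,285:365].astype(int).sum(1));i=np.argsort(-abs(d))[:6];print(r,sorted(285+i))
# which tool-frame point shows at bar: project bar top edges at predicted tool offsets
from scipy.spatial.transform import Rotation as Ro
R=Ro.from_euler('xyz',o['tool_rot'],degrees=True)
for x in(-.05,0.03,.06,.1,.15):
    print(x,proj(c,np.array(o['tool_pos'])+R.apply([[x,-.01,-.0207],[x,.01,-.0207]])).ravel())
E
```

```text
baseFR [ -89.1875 -115.141 ] -95,-115
base-y edge [  36.2042 -115.5654] ?,-115
basefront [-90.2921 -71.396 ] -95,?
hook lo [-47.7723 -93.9548] -51,-93
hook hi [-46.87   -82.0762] -51,-81
hook rear [ -0.4667 -93.8104] ?,-93
plate corner [-73.8766 -71.5161] -78,-71
plate front [-74.4182  25.8795] -78,?
w3 back corner [  93.8169 -113.7624] 95,-115 [ -37.5245 -114.7063]
40 [np.int64(294), np.int64(348), np.int64(349), np.int64(352), np.int64(353), np.int64(354)]
150 [np.int64(346), np.int64(347), np.int64(350), np.int64(351), np.int64(352), np.int64(363)]
250 [np.int64(294), np.int64(295), np.int64(296), np.int64(346), np.int64(347), np.int64(348)]
40 [np.int64(293), np.int64(294), np.int64(295), np.int64(349), np.int64(352), np.int64(353)]
150 [np.int64(294), np.int64(295), np.int64(346), np.int64(347), np.int64(349), np.int64(350)]
250 [np.int64(294), np.int64(295), np.int64(296), np.int64(346), np.int64(347), np.int64(348)]
-0.05 [295.9898 429.6621 341.6613 429.6558]
0.03 [292.0427 254.9862 345.0555 254.9828]
0.06 [290.4676 174.6619 346.4133 174.6594]
0.1 [288.4002  54.5497 348.1999  54.5461]
0.15 [ 286.2294 -112.246   350.0886 -112.2616]
```

```bash
cat > barfit.py <<'E'
from h import *
from scipy.spatial.transform import Rotation as Ro
from scipy.optimize import minimize
np.set_printoptions(precision=4,suppress=True)
o=get_obs();R=Ro.from_euler('xyz',o['tool_rot'],degrees=True);p=np.array(o['tool_pos'])
B=np.array([[x,y,z] for x in(-.1,.1) for y in(-.01,.01) for z in(-.012,.012)])
cs={}
for n in('scene','top'):
    c=snap(n,'bf_%s.png'%n);s=silhouettes(n,'bar_center')
    for d in s[:2]: print(n,round(d['p'],2),d['extent'],d['pixels'].sum())
    cs[n]=(c,s[0]['pixels'] if s else None)
def hull(c,q):
    # q: centre offset along tool x, axis depth (behind TCP), pitch about tool y
    P=p+R.apply(Ro.from_euler('y',q[2]).apply(B)*1+[0,0,0]+np.array([q[0],0,-q[1]]))
    m=np.zeros((480,640),np.uint8);cv2.fillConvexPoly(m,cv2.convexHull(np.round(proj(c,P)*16).astype(np.int32)),1,shift=4);return m>0
if __name__=='__main__':
    for ph in(-.25,-.1,0,.1,.25):
        for n,(c,m) in cs.items():
            if m is None: continue
            h=hull(c,(.05,.0087,ph));ys,xs=np.where(h);print(ph,n,'ext',xs.min(),ys.min(),xs.max(),ys.max(),'mask outside hull',(m&~h).sum(),'of',m.sum())
E
python3 barfit.py
python3 - <<'E'
import cv2,numpy as np
s=cv2.imread('pics/bf_scene.png')[100:300,240:500];t=cv2.imread('pics/bf_top.png')[160:320,270:430]
cv2.imwrite('pics/bf.png',np.hstack([cv2.resize(s,(455,350),interpolation=2),cv2.resize(t,(340,350),interpolation=2)]))
E
```

```text
scene 0.74 [335.9, 110.9, 383.1, 140.3] 563
top 0.59 [348.1, 200.6, 426.4, 223.4] 1010
-0.25 scene ext 334 96 383 151 mask outside hull 109 of 563
-0.25 top ext 350 191 465 223 mask outside hull 84 of 1010
-0.1 scene ext 334 102 383 146 mask outside hull 23 of 563
-0.1 top ext 350 192 465 222 mask outside hull 43 of 1010
0 scene ext 334 106 383 141 mask outside hull 3 of 563
0 top ext 350 194 464 221 mask outside hull 23 of 1010
0.1 scene ext 334 110 383 137 mask outside hull 89 of 563
0.1 top ext 350 195 463 220 mask outside hull 18 of 1010
0.25 scene ext 334 116 383 130 mask outside hull 253 of 563
0.25 top ext 351 197 460 218 mask outside hull 65 of 1010
```

View pics/bf.png

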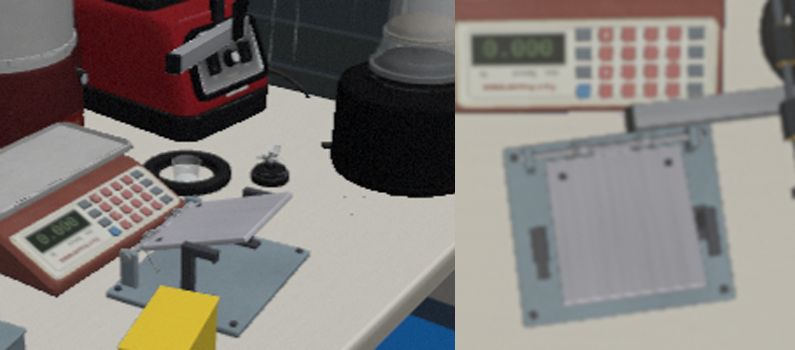

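The bar is level in the grip, with its centre 50 mm along tool +x. The scene view has it at (336–383, 111–140), and it projects within 2 px. Now moving above the plate front.

```bash
python3 - <<'E'
from plan import *
plan([([.46,-.0966,.20],[180,0,97.9],6),([.46,-.0966,.13],[180,0,97.9],4)],.01)
E
```

```text
10
[[0.017,-0.022,0.014,0,0,0,0.01],[0.017,-0.022,0.013,0,0,0,0.01],[0.016,-0.021,0.014,0,0.001,0,0.01],[0.017,-0.022,0.013,0,0,0,0.01],[0.016,-0.021,0.014,0,0.001,0,0.01],[0.017,-0.022,0.013,0,0,-0.001,0.01],[0,0,0.018,0,0,0,0.01],[0,0,0.017,0,0,0,0.01],[0,0,0.018,0,0,0,0.01],[0,0,0.017,0,0,0,0.01]]
[ 0.45992322 -0.09650944  0.13021184] [1.79986961e+02 4.50518545e-04 9.79056099e+01]
```

Emit:
{"op": "play_rows", "data": {"steps": [[[0.017, -0.022, 0.014, 0, 0, 0, 0.01], [0.017, -0.022, 0.013, 0, 0, 0, 0.01], [0.016, -0.021, 0.014, 0, 0.001, 0, 0.01], [0.017, -0.022, 0.013, 0, 0, 0, 0.01], [0.016, -0.021, 0.014, 0, 0.001, 0, 0.01], [0.017, -0.022, 0.013, 0, 0, -0.001, 0.01], [0, 0, 0.018, 0, 0, 0, 0.01], [0, 0, 0.017, 0, 0, 0, 0.01], [0, 0, 0.018, 0, 0, 0, 0.01], [0, 0, 0.017, 0, 0, 0, 0.01], [0, 0, 0, 0, 0, 0, 0.01], [0, 0, 0, 0, 0, 0, 0.01]]]}}

```text
time_s: 11.15
tool_pos: [0.4605, -0.0968, 0.1305]
tool_rot: [180.0, -0.0, 97.9]
force: [-0.1, -1.0, -2.4]
grip_width: 0.0197
grasp_force: 49.8
```

Emit:
{"op": "play_rows", "data": {"steps": [[[0, 0, 0.004, 0, 0, 0, 0.01], [0, 0, 0.004, 0, 0, 0, 0.01], [0, 0, 0.004, 0, 0, 0, 0.01], [0, 0, 0.004, 0, 0, 0, 0.01], [0, 0, 0.004, 0, 0, 0, 0.01], [0, 0, 0, 0, 0, 0, 0.01]]], "force": 58}}

```text
time_s: 11.75
tool_pos: [0.461, -0.0969, 0.1097]
tool_rot: [179.9, -0.0, 97.9]
force: [-1.1, -0.7, 2.8]
grip_width: 0.0196
grasp_force: 57.8
```

Emit:
{"op": "play_rows", "data": {"steps": [[[0, 0, 0.004, 0, 0, 0, 0.01], [0, 0, 0.004, 0, 0, 0, 0.01], [0, 0, 0.004, 0, 0, 0, 0.01], [0, 0, 0.004, 0, 0, 0, 0.01], [0, 0, 0.004, 0, 0, 0, 0.01], [0, 0, 0.004, 0, 0, 0, 0.01], [0, 0, 0.004, 0, 0, 0, 0.01], [0, 0, 0.004, 0, 0, 0, 0.01], [0, 0, 0.004, 0, 0, 0, 0.01], [0, 0, 0.004, 0, 0, 0, 0.01], [0, 0, 0.003, 0, 0, 0, 0.01], [0, 0, 0, 0, 0, 0, 0.01]]]}}

```text
time_s: 12.95
tool_pos: [0.46, -0.0967, 0.0663]
tool_rot: [-179.9, -0.1, 97.9]
force: [-3.8, -1.5, 6.2]
grip_width: 0.0194
grasp_force: 57.8
```

Emit:
{"op": "play_rows", "data": {"steps": [[[0, 0, 0.002, 0, 0, 0, 0.01], [0, 0, 0.002, 0, 0, 0, 0.01], [0, 0, 0.001, 0, 0, 0, 0.01], [0, 0, 0.001, 0, 0, 0, 0.01], [0, 0, 0, 0, 0, 0, 0.01]]]}}

```text
time_s: 13.45
tool_pos: [0.4601, -0.0967, 0.0606]
tool_rot: [-180.0, -0.1, 97.9]
force: [-4.7, -1.0, 7.2]
grip_width: 0.0193
grasp_force: 57.8
```

Emit:
{"op": "play_rows", "data": {"steps": [[[0, 0, 0.001, 0, 0, 0, 0.01], [0, 0, 0.001, 0, 0, 0, 0.01], [0, 0, 0.001, 0, 0, 0, 0.01], [0, 0, 0.001, 0, 0, 0, 0.01], [0, 0, 0, 0, 0, 0, 0.01]]]}}

```text
time_s: 13.95
tool_pos: [0.4602, -0.0967, 0.057]
tool_rot: [-179.9, -0.1, 97.9]
force: [-4.9, -1.0, 9.0]
grip_width: 0.0193
grasp_force: 57.8
```

Emit:
{"op": "play_rows", "data": {"steps": [[[0, 0, 0.001, 0, 0, 0, 0.01], [0, 0, 0, 0, 0, 0, 0.01]]]}}

```text
time_s: 14.15
tool_pos: [0.4602, -0.0967, 0.0568]
tool_rot: [-179.9, -0.0, 97.9]
force: [-7.2, -0.4, 16.1]
grip_width: 0.0196
grasp_force: 57.9
```

Emit:
{"op": "play_rows", "data": {"steps": [[[0, 0, 0.0005, 0, 0, 0, 0.01], [0, 0, 0, 0, 0, 0, 0.01]]]}}

```text
time_s: 14.35
tool_pos: [0.4602, -0.0968, 0.0567]
tool_rot: [-179.9, -0.0, 97.9]
force: [-8.0, -0.5, 19.3]
grip_width: 0.0194
grasp_force: 57.9
```

On the stop with about 20 N and bar top at 77–78 mm. Now sliding under the hooks, following the plate's slope.

Emit:
{"op": "play_rows", "data": {"steps": [[[0, 0.004, -0.0002, 0, 0, 0, 0.01], [0, 0.004, -0.0002, 0, 0, 0, 0.01], [0, 0.004, -0.0003, 0, 0, 0, 0.01], [0, 0.004, -0.0002, 0, 0, 0, 0.01], [0, 0, 0, 0, 0, 0, 0.01]]]}}

```text
time_s: 14.85
tool_pos: [0.4763, -0.0953, 0.0577]
tool_rot: [-179.9, 0.0, 97.9]
force: [-8.6, -1.1, 20.5]
grip_width: 0.0197
grasp_force: 57.9
```

Emit:
{"op": "play_rows", "data": {"steps": [[[0, 0.004, -0.0002, 0, 0, 0, 0.01], [0, 0.004, -0.0002, 0, 0, 0, 0.01], [0, 0.004, -0.0002, 0, 0, 0, 0.01], [0, 0, 0, 0, 0, 0, 0.01]]]}}

```text
time_s: 15.25
tool_pos: [0.4882, -0.0936, 0.0585]
tool_rot: [-179.9, 0.0, 97.9]
force: [-8.8, -2.9, 21.6]
grip_width: 0.0192
grasp_force: 57.9
```

Emit:
{"op": "play_rows", "data": {"steps": [[[0, 0.003, -0.0002, 0, 0, 0, 0.01], [0, 0.003, -0.0002, 0, 0, 0, 0.01], [0, 0.002, -0.0001, 0, 0, 0, 0.01], [0, 0, 0, 0, 0, 0, 0.01]]]}}

```text
time_s: 15.65
tool_pos: [0.4957, -0.0926, 0.059]
tool_rot: [-179.9, 0.1, 97.9]
force: [-10.0, -2.5, 22.0]
grip_width: 0.0194
grasp_force: 57.9
```

Emit:
{"op": "play_rows", "data": {"steps": [[[0, 0.002, -0.0001, 0, 0, 0, 0.01], [0, 0.001, -0.0001, 0, 0, 0, 0.01], [0, 0, 0, 0, 0, 0, 0.01]]]}}

```text
time_s: 15.95
tool_pos: [0.4983, -0.0922, 0.0592]
tool_rot: [-179.8, 0.0, 97.9]
force: [-10.0, -2.7, 21.5]
grip_width: 0.0198
grasp_force: 57.9
```

Emit:
{"op": "play_rows", "data": {"steps": [[[0, 0.001, 0, 0, 0, 0, 0.01], [0, 0.001, 0, 0, 0, 0, 0.01], [0, 0, 0, 0, 0, 0, 0.01]]]}}

```text
time_s: 16.25
tool_pos: [0.4984, -0.0922, 0.0591]
tool_rot: [-179.6, 0.0, 97.9]
force: [-16.3, -2.6, 26.3]
grip_width: 0.0194
grasp_force: 57.9
```

Emit:
{"op": "play_rows", "data": {"steps": [[[0, -0.002, 0, 0, 0, 0, 0.01], [0, -0.002, -0.001, 0, 0, 0, 0.01], [0, 0, -0.001, 0, 0, 0, 0.01], [0, 0, 0, 0, 0, 0, 0.01]]]}}

```text
time_s: 16.65
tool_pos: [0.4983, -0.0921, 0.0607]
tool_rot: [179.9, 0.0, 97.9]
force: [-4.2, -2.1, 10.8]
grip_width: 0.0196
grasp_force: 57.9
```

```bash
python3 - <<'E'
from h import *
import pickle
o=get_obs();print(o['tool_pos'],o['tool_rot'],o['force'])
c=snap('wrist','w5.png');pickle.dump((o,c),open('w5.pkl','wb'))
cv2.imwrite('pics/w5.png',cv2.cvtColor(c['frame'],cv2.COLOR_RGB2BGR))
a,b=silhouettes('scene','bar_center'),silhouettes('scene','tilt_plate')
snap('scene','s5.png');print([ (d['p'],d['extent']) for d in a+b])
E
```

```text
[ 0.49825613 -0.09214139  0.06074078] [1.79883529e+02 3.40010411e-02 9.78747410e+01] [-4.16661598 -2.10278571 10.82950592]
[(0.74, [335.9, 110.9, 383.1, 140.3]), (0.92, [323.2, 209.3, 409.1, 243.0])]
```

Emit:
{"op": "play_rows", "data": {"steps": [[[0, -0.001, -0.001, 0, 0, 0, 0.01], [0, -0.001, -0.001, 0, 0, 0, 0.01], [0, 0, 0, 0, 0, 0, 0.01]]]}}

```text
time_s: 17.15
tool_pos: [0.4982, -0.0922, 0.0634]
tool_rot: [179.6, 0.1, 97.9]
force: [0.1, -1.3, 11.3]
grip_width: 0.0195
grasp_force: 57.9
```

Emit:
{"op": "play_rows", "data": {"steps": [[[0, 0, -0.001, 0, 0, 0, 0.01], [0, 0, 0, 0, 0, 0, 0.01]]]}}

```text
time_s: 17.35
tool_pos: [0.4983, -0.0921, 0.0643]
tool_rot: [179.6, 0.1, 97.9]
force: [0.7, -1.8, 10.6]
grip_width: 0.0194
grasp_force: 57.9
```

Emit:
{"op": "play_rows", "data": {"steps": [[[0, 0, -0.001, 0, 0, 0, 0.01], [0, 0, 0, 0, 0, 0, 0.01]]]}}

```text
time_s: 17.55
tool_pos: [0.4983, -0.0921, 0.0653]
tool_rot: [179.6, 0.1, 97.9]
force: [1.2, -0.8, 9.5]
grip_width: 0.0196
grasp_force: 57.9
```

Emit:
{"op": "play_rows", "data": {"steps": [[[0, 0, -0.001, 0, 0, 0, 0.01], [0, 0, 0, 0, 0, 0, 0.01]]]}}

```text
time_s: 17.75
tool_pos: [0.4982, -0.0921, 0.0654]
tool_rot: [179.6, 0.0, 97.9]
force: [4.8, -1.8, 3.6]
grip_width: 0.0198
grasp_force: 57.8
```

Emit:
{"op": "play_rows", "data": {"steps": [[[0, 0, -0.001, 0, 0, 0, 0.01], [0, 0, 0, 0, 0, 0, 0.01]]]}}

```text
time_s: 17.95
tool_pos: [0.4982, -0.0921, 0.0655]
tool_rot: [179.6, -0.0, 97.9]
force: [8.8, -2.4, -5.2]
grip_width: 0.0193
grasp_force: 57.8
```

```bash
python3 - <<'E'
from h import *
o=get_obs();print(o['tool_pos'],o['tool_rot'],o['force'],o['time_s'])
snap('wrist','w6.png');snap('scene','s6.png')
w=cv2.imread('pics/w6.png')[0:300,150:500];s=cv2.imread('pics/s6.png')[190:300,300:430]
cv2.imwrite('pics/v6.png',np.hstack([cv2.resize(w,(400,343)),cv2.resize(s,(400,343),interpolation=2)]))
E
```

```text
[ 0.4982375  -0.09208464  0.06549877] [ 1.79593976e+02 -4.06338401e-03  9.78936244e+01] [ 8.77167029 -2.42507119 -5.23571426] 17.95
```

View pics/v6.png

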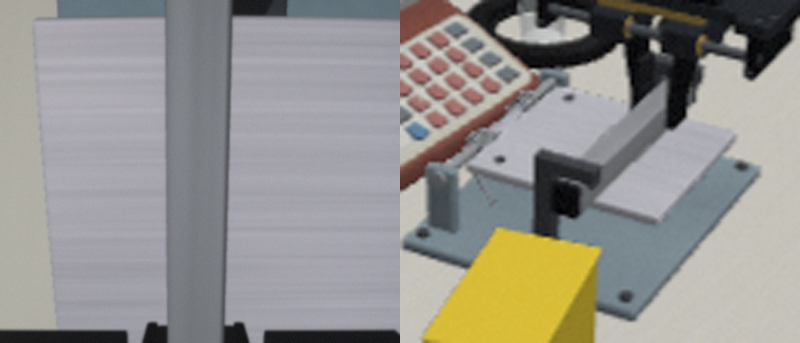

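The scene crop shows the bar under the near hook, up against its underside at crop (575,190), with the plate level and the bar's end just past the hook. The 6.3 mm rise from the stop matches the expected 6.2 mm. I'll ease the load and release.

Emit:
{"op": "play_rows", "data": {"steps": [[[0, 0.001, 0.0005, 0, 0, 0, 0.01], [0, 0.001, 0.0005, 0, 0, 0, 0.01], [0, 0, 0, 0, 0, 0, 0.01]]]}}

```text
time_s: 18.35
tool_pos: [0.4983, -0.0921, 0.0654]
tool_rot: [179.9, 0.0, 97.9]
force: [0.8, -1.5, 7.9]
grip_width: 0.0194
grasp_force: 57.8
```

Emit:
{"op": "play_rows", "data": {"steps": [[[0, 0, 0, 0, 0, 0, 0.024], [0, 0, 0, 0, 0, 0, 0.03], [0, 0, 0, 0, 0, 0, 0.036], [0, 0, 0, 0, 0, 0, 0.042], [0, 0, 0, 0, 0, 0, 0.042], [0, 0, 0, 0, 0, 0, 0.042]]]}}

```text
time_s: 18.95
tool_pos: [0.4971, -0.0914, 0.0644]
tool_rot: [180.0, -0.1, 97.9]
force: [-0.9, 0.2, 0.1]
grip_width: 0.0413
grasp_force: 0.0
```

```bash
python3 - <<'E'
from h import *
o=get_obs();print(o['tool_pos'],o['tool_rot'],o['force'],o['time_s'],o['grip_width'],o['grasp_force'])
E
```

```text
[ 0.49713371 -0.09137568  0.06440225] [ 1.79997472e+02 -7.24205578e-02  9.78886791e+01] [-0.87189127  0.24527951  0.08404029] 18.95 0.04127842924867213 0.0
```

Emit:
{"op": "play_rows", "data": {"steps": [[[0, 0, -0.005, 0, 0, 0, 0.042], [0, 0, -0.01, 0, 0, 0, 0.042], [0, 0, -0.015, 0, 0, 0, 0.042], [0, 0, -0.03, 0, 0, 0, 0.042], [0, 0, -0.04, 0, 0, 0, 0.042], [0, 0, -0.04, 0, 0, 0, 0.042], [-0.04, 0, -0.02, 0, 0, 0, 0.042], [-0.04, 0, 0, 0, 0, 0, 0.042], [-0.04, 0, 0, 0, 0, 0, 0.042], [0, 0, 0, 0, 0, 0, 0.042], [0, 0, 0, 0, 0, 0, 0.042]]]}}

```text
time_s: 20.05
tool_pos: [0.5138, -0.2114, 0.2254]
tool_rot: [179.9, -0.1, 97.8]
force: [0.7, 0.5, -0.1]
grip_width: 0.0421
grasp_force: 0.0
```

```bash
cat > chk.py <<'E'
from h import *
np.set_printoptions(precision=4,suppress=True)
o=get_obs();print(o['tool_pos'],o['force'],o['time_s'])
t=np.radians(7.88)
def stw(P,og=(.5235,-.0372)):
    P=np.atleast_2d(P);return np.c_[og[0]+np.cos(t)*P[:,0]-np.sin(t)*P[:,1],og[1]+np.sin(t)*P[:,0]+np.cos(t)*P[:,1],P[:,2]]
B=np.array([[x,y,z] for x in(-.01,.01) for y in(-.1,.1) for z in(-.012,.012)])
for n in('scene','top','wrist'):
    c=snap(n,'end_%s.png'%n)
    for d in silhouettes(n,'bar_center')[:1]:
        m=d['pixels'];(cx,cy),(w,h),a=cv2.minAreaRect(np.argwhere(m)[:,::-1].astype(np.float32));print(n,round(d['p'],2),d['extent'],(cx,cy),(w,h),a)
        for X in(-.045,-.032,-.025):
            q=proj(c,stw(B+[X,0,.072]));hm=np.zeros((480,640),np.uint8);cv2.fillConvexPoly(hm,cv2.convexHull(np.round(q).astype(np.int32)),1)
            print(X,'ext',q.min(0),q.max(0),'outside',(m&(hm==0)).sum(),'of',m.sum())
    if n!='wrist':
      for k in('sample_jar','tape_roll','blade'): print(n,k,[np.round(d['extent']) for d in silhouettes(n,k)[:1]])
E
python3 chk.py
```

```text
[ 0.5138 -0.2114  0.2254] [ 0.7303  0.4615 -0.1329] 20.05
scene 0.57 [349.2, 213.7, 395.9, 259.9] (370.53076171875, 236.00047302246094) (14.18397045135498, 60.15134811401367) 45.881404876708984
-0.045 ext [354.0729 212.1148] [401.388  261.5148] outside 197 of 656
-0.032 ext [348.6991 210.9076] [396.3234 259.9138] outside 7 of 656
-0.025 ext [345.8273 210.262 ] [393.6151 259.0583] outside 108 of 656
scene sample_jar [array([166., 295., 199., 338.])]
scene tape_roll [array([166., 295., 198., 336.])]
scene blade [array([383., 188., 406., 205.])]
top 0.84 [303.7, 263.0, 397.9, 284.4] (349.2252502441406, 273.9146728515625) (9.814664840698242, 92.7719497680664) 83.2901611328125
-0.045 ext [304.5399 268.9274] [398.234  290.4842] outside 459 of 765
-0.032 ext [303.79   262.9511] [397.351  284.5606] outside 6 of 765
-0.025 ext [303.3873 259.7402] [396.8763 281.3778] outside 208 of 765
top sample_jar [array([209., 168., 245., 203.])]
top tape_roll [array([155., 182., 197., 222.])]
top blade []
wrist 0.61 [307.6, 0.0, 337.5, 143.4] (320.9202880859375, 70.96286010742188) (30.762948989868164, 142.4415740966797) 1.023030161857605
-0.045 ext [ 286.9172 -162.6224] [317.4606 141.6088] outside 2293 of 3596
-0.032 ext [ 306.4887 -162.6023] [336.6182 141.6175] outside 69 of 3596
-0.025 ext [ 317.0344 -162.6224] [347.1561 141.6398] outside 1177 of 3596
```

The bar matches the seat (x = -32 mm, centred, z = 72 mm) within 1–2 px in all three views. The plate is level, the arm is clear, and the bystanders are undisturbed.

```bash
python3 -c "
from cell import *
print(sign_off())"
```

```text
the job is handed in; nothing more can be done
None
```

The locking bar is seated and centred under both hooks, holding the plate level, and I handed the job in at about 20 s with the robot clear and the jar, tape and blade unit not touched (sign-off returned no verdict).

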